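# Lock the peg tub's lid ring, then lift the tub by its lid and hold it level

## Task

The lid is on the teal peg tub but its orange lock ring is still open: turn the ring clockwise, fully home to its locked mark (ears in line with the black lid handle), while the tub stands on the shelf. Then take the tub by the black handle on its lid, lift it about 10 cm clear of the shelf and hold it there steady and level for a few seconds, so that I can wipe underneath; your program finishes while you are still holding it up. Keep the tub upright all the way and leave the other things on the shelf where they are.

Things in the scene. Friction and masses are not known exactly. Their poses are not given: they have to be found in the camera images.
- tub: Loose teal round peg tub on the shelf, 105 mm across the rim, 120 mm high, 0.55-0.85 kg with ring and lid. Origin: centre of its underside; z up; x along the lid handle (lid and tub are keyed, within 2 degrees). The orange ring is captive on it. Ring open: the lid lifts off alone. Locked: 3 ring lugs lie over 3 lid tabs, so the tub hangs from the lid (2 mm vertical play).
- lid: White lid, 105 mm across, 4.5 mm thick, lying on the tub's rim, with a fixed black arch handle. Origin: centre of the disc's underside, 120 mm above the tub's underside; z up; x along the handle. Green marks at both ends of the handle show where the ring's ears stand when locked, red marks where they stand when fully open.
- lid_handle (a point): Middle of the black handle bar, 36 mm above the lid's underside (156 mm above the tub's underside). The bar is level, 84 mm long along the lid's x, 14 mm wide and 14 mm high; 24.5 mm of free space between bar and lid; 10 mm posts at its ends. Axes as the lid's.
- ring (a joint): Turn of the orange lock ring about the tub's axis, rad: 0 fully open, growing CLOCKWISE seen from above, 1.047 (60 degrees) at the end stop = locked mark, ears in line with the handle. Starts from 0 to 0.35. Friction 0.022 N m (0.3 N at an ear); stays where left. The loose tub may turn along a little. The ring is 134 mm across, its upper edge 131.5 mm above the tub's underside.
- ear_a (a point): Point on one of the ring's two upright ears, 78 mm from the tub's axis, 150 mm above its underside; seen from above it lies at the tub's x direction turned anticlockwise by (1.047 - ring value). Ear: plate 12 mm thick along the circumference, 24 mm long outwards (65 to 89 mm from the axis), top 158 mm above the tub's underside. Use its position only; its axes do not follow the ear.
- ear_b (a point): The same point on the opposite ear, half a turn round the ring from ear_a.
- bin: Bystander, fixed: blue plastic bin at the back left, 160 mm deep, 280 mm wide (y), 167 mm high. Origin: centre of its underside. (Also fixed, not tracked: a zinc bucket at the back right, 216 mm across and 193 mm high, over 150 mm clear of the tub's axis; a 50 mm kerb along the far and right edges.)
- bin_door: Bystander: pale blue sliding door in the bin's lid, 150 mm wide, on the bin's right half. Leave it where it is. Origin: centre of its underside.
- dustpan: Bystander, loose: yellow dustpan on the right, pan 190 x 220 mm, 52 mm high, 320 mm long with the handle. Origin: on the shelf near the middle of the pan; handle to its -x.
- hook: Bystander, loose: steel S-shaped bucket hook lying flat, 7 mm bar, about 130 mm long. Origin: its middle, on the shelf.
- pin_a: Bystander, loose: white clothespin lying on its side, 75 mm long, 11 mm high. Origin: its middle, underside.
- pin_b: Bystander, loose: the other white clothespin, the same.
- dish: Bystander, loose: shallow white ceramic dish, 124 mm across, 28 mm high. Origin: centre of its underside.
- stopper: Bystander, loose: dark hard silicone sink stopper, 52 mm across, 38 mm high. Origin: centre of its underside.
There are look-alikes about, which are no part of the job. Leave any purple look-alike of the tub alone. Of the things like the lid, leave any that is purple; of the rest the larger one is meant.

How it is judged:
By the outcome, as a careful person would: the job done as asked, in the order asked, and still so for the second after the job is handed in, while the arm keeps its last pose, push and grip.
It also fails if it takes over 56 s, if anything falls off the work surface, if the arm or the gripper's body presses on something with over 40 N, if the wrist force passes 120 N, or if a joint passes its speed limit or range.

## Robot

A 6-joint arm with a two-finger parallel gripper is mounted at the origin on the work surface. World frame = base frame: x ahead of the robot, y to its left, z up, the work surface at z = 0. Lengths are in m, angles in rad, forces in N, time in s.
With the tool pointing down it reaches from about 0.35 to 0.775 m from the base axis. Payload 5.5 kg.
Tool frame: the origin (TCP) lies at the very end of the fingers, on their centre line; the grasp point (between the pads) lies env.hold_point_z behind it (env.hold_point_z is the distance from the TCP to the grasp point, in m); z points along the fingers, y is the direction in which the jaws open and shut (so a half turn about z gives the same grasp; the last joint's range is limited). The gripper opens to 85 mm and grips with 20 to 120 N. Pads are 22 mm wide; open, the fingers measure 114 mm over their backs; the gripper's body (76 mm by 85 mm) begins 54 mm behind the grasp point. The pads swing forward as they close: fully open they stand 13 mm farther back than shut.
Start: joints at [1.101, 0.313, 0.046, 1.304, 0, 1.431], TCP at [0.186, 0.544, 0.204] pointing down, gripper open.
Joint ranges: [-2.76, 2.76], [-0.86, 1.69], [-1.03, 1.26], [-2.2, 2.34], [-1.47, 1.5], [-3.14, 3.14]. Speed limits (rad/s): [2.57, 2.57, 3.14, 3.14, 3.14, 3.14].

## Interface

Orientations are given as a rotation vector (axis times angle).
In Python, from plant import status, optics, workorder, env gives the robot as it stands. The module is installed in compiled form; this text tells all that it offers.
- The arm moves only by the shell command python3 -m creep 'ROWS' [OPENING] [FORCE]. ROWS is JSON, a list of rows, each a list of 2 entries, a list of its own where there are three numbers: the shift along the tool's x, y, z in m, then the turn about the tool's z in rad. In form: [[[x, y, z], turn], ...]. A call has 1 to 12 rows; each row is the pose to reach, as a shift and turn from the pose measured when the call began, along the tool's axes at that moment; what a row does not reach only later rows make up. A row lasts 1/12 s, in which the tool goes at most 41.7 mm and 7.16 degrees, less where a joint would pass 70% of its speed; a pose out of reach is approached as far as the arm can. A call with a gripper value outside its range is refused whole. OPENING is the gripper command: -1 is fully open, 1 is shut, values between are in proportion, set as the call begins (- or left out, the last holds). The fingers move at their own pace and stop on an object; FORCE is the grip in N (left out, the last holds). Time passes only in rows, so rows that repeat a pose let the fingers close. It gives the time, the measured TCP pose, the force and the opening at its end, in the units of the state.
- status.get_obs(): the state, without advancing time (a new reading comes with each control period).
- optics.snapshot(name): name is "scene" or "side" or "wrist"; returns the picture (480x640x3 uint8, red, green, blue); there is no depth.
- optics.camera_model(name): a dict with "K" (3x3 intrinsics, pixels), "T" (4x4, takes a point from camera to world coordinates). Camera axes: x right, y up, looking along -z (the intrinsics and any distortion apply to the point x, -y, -z); pixel columns grow to the right and rows downward; lengths in m; the calibration is good to about 2 mm. A picture is of the moment at which its call begins: read the wrist's pose just before it. camera_model takes no time and is no camera call; for the wrist camera it gives the pose at the moment of the call.
- workorder.sign_off(): hands the job in, once; it reports no verdict.
The state is a dict: "time_s": time; "joint_pos": joint angles; "joint_vel": joint speeds; "joint_torque": joint torques, N m; "eef_pos": TCP position; "tool_rot": TCP orientation; "force": force on the tool from outside, world axes, zero at the start; "wrist_torque": the same for the moment, N m; "opening": opening from 0.0 (shut) to 1.0 (fully open).
Only numpy, scipy, OpenCV 4.12 (cv2) and the standard library are available. Lean on these libraries where they do the work, as an engineer would, in place of code of your own. Each camera call takes 0.05 s, during which the arm holds its last target.

## Working session

There is one attempt and no reset: what is moved stays moved. The work goes in short steps, Python scripts to look and compute and a shell command to move; the robot and the scene stay as the last step left them, time stands still between calls to the robot, and variables do not carry over. Pictures are saved under pics/ and viewed, and the job is handed in when it is done.

```bash
mkdir -p pics; ls
python3 - <<'E'
from plant import status, optics, env
import cv2, numpy as np
o=status.get_obs(); print({k:np.round(v,3) for k,v in o.items()}, env.hold_point_z)
for n in ["scene","side","wrist"]:
    m=optics.camera_model(n); print(n,{k:(np.round(v,3).tolist() if not isinstance(v,str) else v) for k,v in m.items()})
    cv2.imwrite(f"pics/{n}0.png",optics.snapshot(n)[:,:,::-1])
E
```

```text
pics
{'time_s': np.float64(0.0), 'joint_pos': array([ 1.101,  0.314,  0.045,  1.304, -0.   ,  1.431]), 'joint_vel': array([ 0.001,  0.   ,  0.   , -0.003, -0.   , -0.   ]), 'joint_torque': array([ 1.0000e-03, -4.8062e+01,  2.9854e+01,  2.0000e-02,  0.0000e+00,
        0.0000e+00]), 'eef_pos': array([0.186, 0.543, 0.203]), 'tool_rot': array([-5.160e-01, -3.098e+00,  3.000e-03]), 'force': array([0.664, 0.203, 0.697]), 'wrist_torque': array([-0.013,  0.022,  0.015]), 'opening': np.float64(0.999)} 0.0187
scene {'K': [[478.349, 0.0, 318.745], [0.0, 478.349, 242.096], [0.0, 0.0, 1.0]], 'T': [[-0.168, -0.516, 0.84, 1.46], [0.985, -0.067, 0.156, 0.19], [-0.024, 0.854, 0.52, 0.681], [0.0, 0.0, 0.0, 1.0]]}
side {'K': [[487.008, 0.0, 322.795], [0.0, 487.008, 237.359], [0.0, 0.0, 1.0]], 'T': [[-0.83, 0.464, -0.31, 0.224], [-0.558, -0.675, 0.482, 0.551], [0.014, 0.573, 0.819, 0.975], [0.0, 0.0, 0.0, 1.0]]}
wrist {'K': [[335.026, 0.0, 317.496], [0.0, 335.026, 241.672], [0.0, 0.0, 1.0]], 'T': [[0.324, -0.911, -0.256, 0.12], [0.946, 0.312, 0.089, 0.567], [-0.001, -0.271, 0.963, 0.374], [0.0, 0.0, 0.0, 1.0]]}
```

View pics/scene0.png

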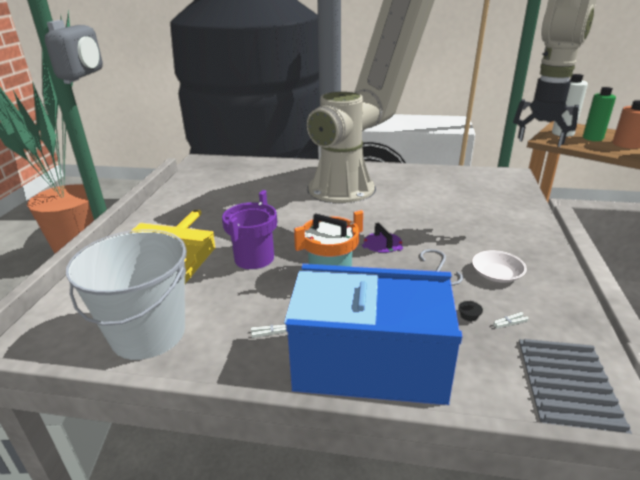

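View pics/side0.png

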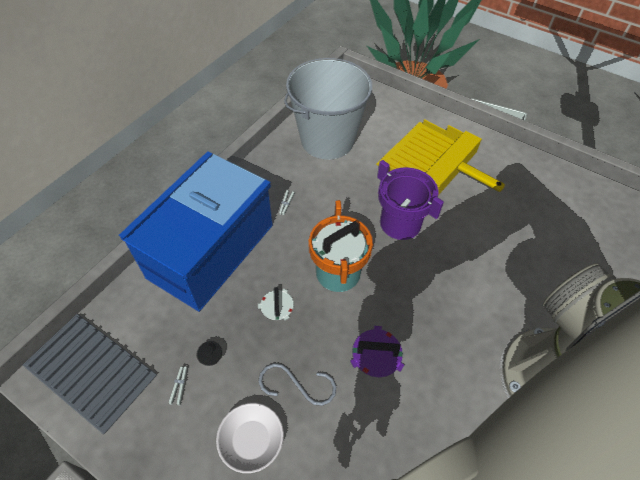

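View pics/wrist0.png

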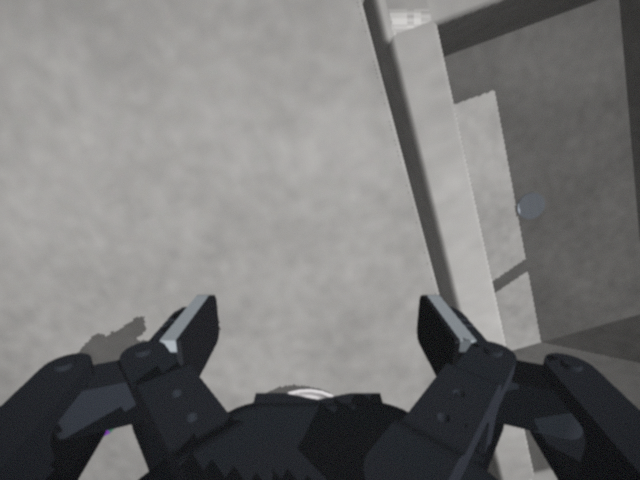

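The side view shows the tub at about (340,245) with its handle and two orange ears at (338,210) and (345,270). The small white lid at (277,303), the purple tub and the purple lid are look-alikes.

```bash
python3 - <<'E'
import cv2
a=cv2.imread("pics/side0.png")[190:300,290:400]; b=cv2.imread("pics/scene0.png")[200:280,285:375]
cv2.imwrite("pics/c0.png",cv2.resize(a,(600,600),interpolation=cv2.INTER_CUBIC))
cv2.imwrite("pics/c1.png",cv2.resize(b,(720,640)[:2] if 0 else (675,600),interpolation=cv2.INTER_CUBIC))
E
cat > h.py <<'E'
import numpy as np
from plant import optics
def ray(name,u,v,z=None,m=None):
    m=m or optics.camera_model(name);K,T=m["K"],m["T"]
    d=np.array([(u-K[0,2])/K[0,0],-(v-K[1,2])/K[1,1],-1.]); d=T[:3,:3]@d; o=T[:3,3]
    if z is None: return o,d/np.linalg.norm(d)
    return o+d*(z-o[2])/d[2]
def proj(name,p,m=None):
    m=m or optics.camera_model(name);K,T=m["K"],m["T"]
    c=T[:3,:3].T@(np.asarray(p)-T[:3,3]); return np.array([K[0,0]*c[0]/-c[2]+K[0,2],K[1,1]*-c[1]/-c[2]+K[1,2]])
E
```

```text
(no output)
```

View pics/c0.png

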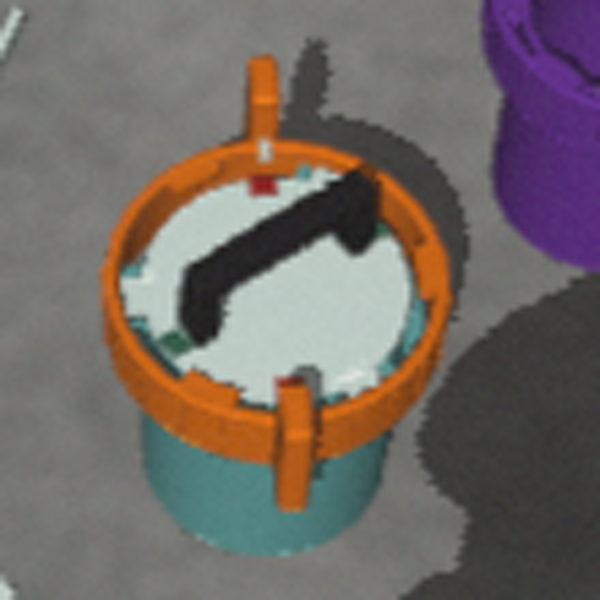

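View pics/c1.png

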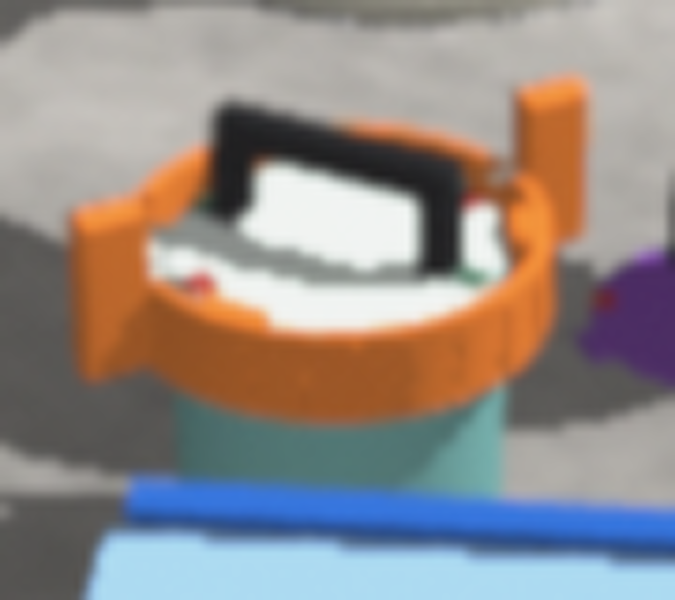

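Run:
```python
from h import *
s=600/110; t=7.5
S=lambda x,y:(290+(x+.5)/s-.5,190+(y+.5)/s-.5); C=lambda x,y:(285+(x+.5)/t-.5,200+(y+.5)/t-.5)
for n,(x,y) in dict(barA=(200,272),barB=(362,178),ear1=(262,72),ear2=(297,412)).items():
    print('side',n,np.round(ray("side",*S(x,y),.163 if 'bar' in n else .158),4))
for n,(x,y) in dict(barB=(232,104),barA=(452,160),ear2x=(552,90),ear1x=(110,212)).items():
    print('scene',n,np.round(ray("scene",*C(x,y),.163 if 'bar' in n else .158),4))
# ring outer ellipse centre from orange extents side: left 103..452 , 
for l in ((103,452,300),):
    print(np.round(ray("side",*S(278,300),.131),4))
```

```text
side barA [0.5222 0.0739 0.163 ]
side barB [0.4955 0.0026 0.163 ]
side ear1 [ 0.5572 -0.0229  0.158 ]
side ear2 [0.4611 0.1023 0.158 ]
scene barB [0.4989 0.0058 0.163 ]
scene barA [0.5259 0.0773 0.163 ]
scene ear2x [0.4681 0.1016 0.158 ]
scene ear1x [ 0.561 -0.02   0.158]
[0.5021 0.049  0.131 ]
```

```bash
cat >> h.py <<'E'
from scipy.spatial.transform import Rotation as R
from plant import status
def to(p,yaw=None):  # yaw deg: world direction of tool x
    o=status.get_obs(); M=R.from_rotvec(o["tool_rot"]).as_matrix(); 
    d=M.T@(np.array(p)-o["eef_pos"]); y0=np.degrees(np.arctan2(M[1,0],M[0,0]))
    t=0 if yaw is None else np.radians((y0-yaw+180)%360-180)
    print('t',round(float(o["time_s"]),2),'eef',np.round(o["eef_pos"],4),'yaw',round(y0,2),'tilt',np.round(M[:2,2],4),'F',np.round(o["force"],1),'op',round(float(o["opening"]),3))
    print('shift',np.round(d,4),'turn',round(t,4))
def ringpt(c,ang,r): return [c[0]+r*np.cos(np.radians(ang)),c[1]+r*np.sin(np.radians(ang))]
E
python3 - <<'E'
from h import *
for q,z in (((200,308),0),((272,235),0),((270,183),.167),((196,262),.167)): print('bin',np.round(ray("side",*q,z),3))
print('purple rim',np.round(ray("side",408,188,.12),3))
to([0.44,0.14,0.26],128)
E
```

```text
bin [0.71  0.289 0.   ]
bin [0.699 0.042 0.   ]
bin [0.706 0.021 0.167]
bin [0.7   0.264 0.167]
purple rim [ 0.463 -0.179  0.12 ]
t 0.15 eef [0.186  0.5436 0.203 ] yaw 161.1 tilt [-0.0006 -0.0013] F [-0.3  0.4  0.1] op 0.999
shift [-0.371  -0.2997 -0.0566] turn 0.5778
```

```bash
python3 -m creep '[[[-0.03,-0.024,-0.03],0.05],[[-0.06,-0.048,-0.055],0.1],[[-0.09,-0.073,-0.057],0.2],[[-0.12,-0.097,-0.057],0.3],[[-0.15,-0.12,-0.057],0.4],[[-0.18,-0.145,-0.057],0.5],[[-0.21,-0.17,-0.057],0.578],[[-0.24,-0.194,-0.057],0.578],[[-0.27,-0.218,-0.057],0.578],[[-0.3,-0.242,-0.057],0.578],[[-0.33,-0.267,-0.057],0.578],[[-0.371,-0.3,-0.057],0.578]]' 0.35 20
python3 - <<'E'
from h import *
to([0.44,0.14,0.26],128)
E
```

```text
time_s: 1.15
eef_pos: [0.4343, 0.1473, 0.2603]
tool_rot: [-1.377, -2.824, 0.002]
force: [0.3, 0.5, 0.7]
opening: 0.33
t 1.15 eef [0.4343 0.1473 0.2603] yaw 128.01 tilt [-0.0007 -0.001 ] F [0.3 0.5 0.7] op 0.33
shift [-0.0093 -0.      0.0003] turn 0.0001
```

```bash
python3 -m creep '[[[-0.009,0,0],0],[[-0.009,0,0],0],[[-0.009,0,0],0]]'
python3 - <<'E'
from h import *
import cv2,pickle
to([0.44,0.14,0.26],128)
m=optics.camera_model("wrist"); a=optics.snapshot("wrist"); pickle.dump(m,open("m1.pkl","wb"))
cv2.imwrite("pics/w1.png",a[:,:,::-1])
E
```

```text
time_s: 1.4
eef_pos: [0.4396, 0.1399, 0.26]
tool_rot: [-1.379, -2.821, 0.002]
force: [0.5, -0.4, -0.8]
opening: 0.327
t 1.4 eef [0.4396 0.1399 0.26  ] yaw 127.89 tilt [-0.002  -0.0006] F [ 0.5 -0.4 -0.8] op 0.327
shift [-0.0002  0.0003 -0.    ] turn -0.0018
```

View pics/w1.png

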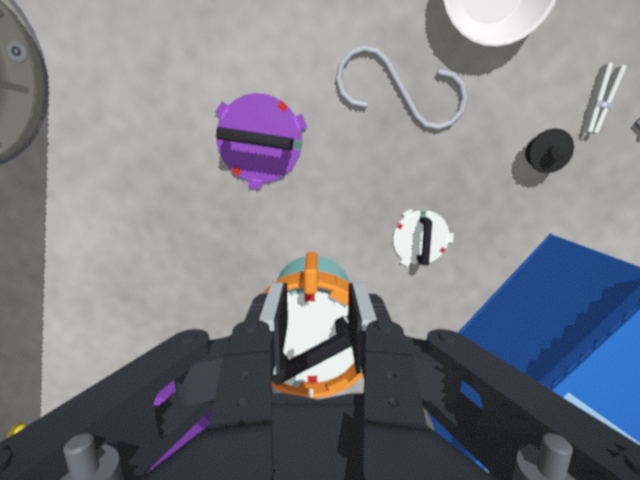

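The wrist view shows the near ear at about (311,255–298), radially in line between the two fingers, and the handle at (320,352). I'll cast these to check the centre.

Run:
```python
from h import *
import pickle,cv2
m=pickle.load(open("m1.pkl","rb"))
a=cv2.imread("pics/w1.png"); cv2.imwrite("pics/w1c.png",cv2.resize(a[240:410,255:385],(458,600),interpolation=cv2.INTER_CUBIC))
for q,z in (((311,275),.158),((311,296),.158),((311,254),.158),((312,380),.1245),((310,297),.1245)): print(q,np.round(ray("w",*q,z,m),4))
c=[.5115,.040]
for ang in (127,128): p=ringpt(c,ang,.078); print(proj("w",p+[.158],m))
print(proj("w",c+[.163],m))
```

```text
(311, 275) [0.4578 0.107  0.158 ]
(311, 296) [0.47   0.0913 0.158 ]
(311, 254) [0.4461 0.1222 0.158 ]
(312, 380) [0.5396 0.0014 0.1245]
(310, 297) [0.4788 0.0771 0.1245]
[313.78211813 283.41722575]
[312.22919876 283.40691825]
[312.68588226 363.84367859]
```

View pics/w1c.png

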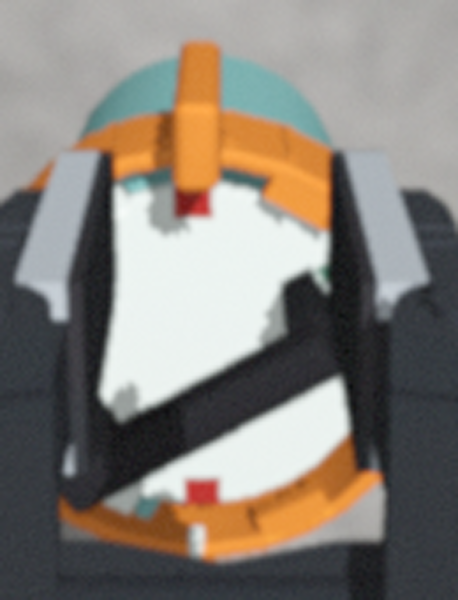

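Run:
```python
from h import *
p=ringpt([.511,.040],128,.079); to(p+[.136],128)
```

```text
t 1.45 eef [0.4392 0.1407 0.2601] yaw 128.0 tilt [-0.0018 -0.0007] F [-0.4 -0.  -0.3] op 0.327
shift [-0.0446 -0.0052  0.1241] turn -0.0001
```

```bash
python3 -m creep '[[[-0.022,-0.003,0.02],0],[[-0.0446,-0.005,0.04],0],[[-0.0446,-0.005,0.07],0],[[-0.0446,-0.005,0.085],0],[[-0.0446,-0.005,0.085],0],[[-0.0446,-0.005,0.085],0]]'
python3 - <<'E'
from h import *
import cv2
p=ringpt([.511,.040],128,.079); to(p+[.136],128)
for n in ("side","scene"):
    a=optics.snapshot(n); b=a[170:310,270:410] if n=="side" else a[150:290,260:400]
    cv2.imwrite(f"pics/{n}2.png",cv2.resize(b,(600,600),interpolation=cv2.INTER_CUBIC)[:,:,::-1])
E
```

```text
time_s: 1.95
eef_pos: [0.4612, 0.1037, 0.1748]
tool_rot: [-1.372, -2.822, 0.003]
force: [-0.1, -0.5, 0.2]
opening: 0.323
t 1.95 eef [0.4612 0.1037 0.1748] yaw 128.14 tilt [-0.0039 -0.0006] F [-0.1 -0.5  0.2] op 0.323
shift [-0.0019  0.0001  0.0388] turn 0.0024
```

View pics/scene2.png

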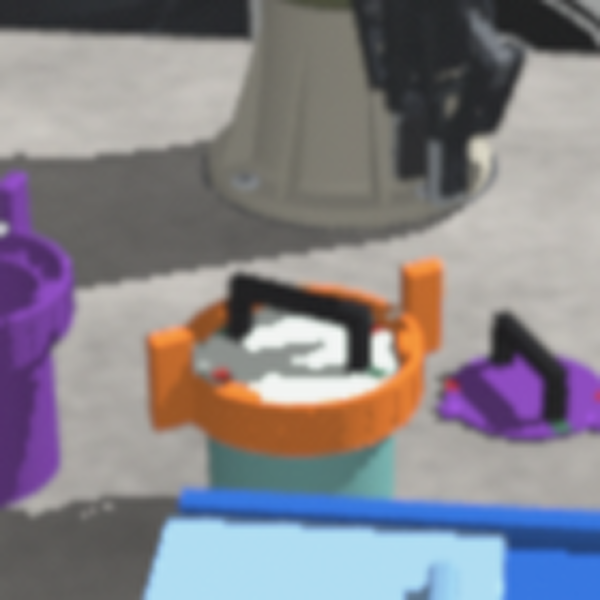

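View pics/side2.png

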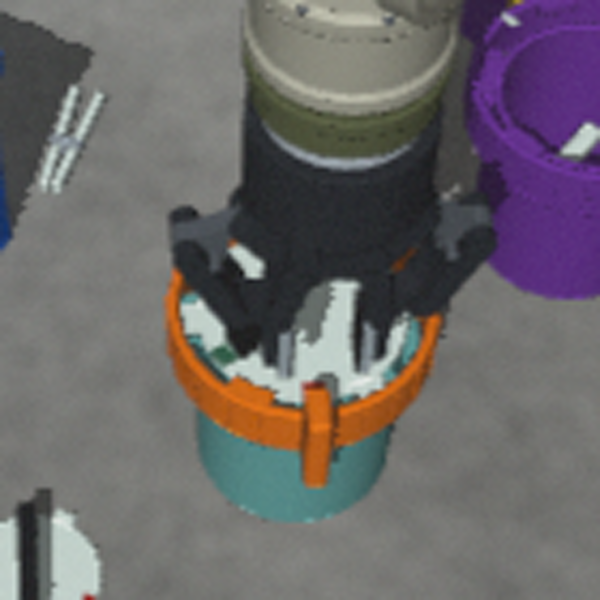

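Run:
```python
from h import *
p=status.get_obs()["eef_pos"]
k=140/600
for n,(x0,y0) in (("scene",(260,150)),("side",(270,170))):
    print(n,(proj(n,p)-[x0,y0])/k,(proj(n,p+[0,0,.01])-[x0,y0])/k)
q=(260+435*k,150+185*k);print([np.round(ray("scene",*q,z),3) for z in (.175,.185,.2)])
q=(270+330*k,170+370*k);print([np.round(ray("side",*q,z),3) for z in (.175,.185,.2)])
```

```text
scene [425.79675116 229.49506221] [426.16647809 212.92118004]
side [314.33320971 386.03270594] [315.42510261 374.10476166]
[array([0.404, 0.103, 0.175]), array([0.425, 0.105, 0.185]), array([0.456, 0.107, 0.2  ])]
[array([0.462, 0.091, 0.175]), array([0.459, 0.097, 0.185]), array([0.455, 0.106, 0.2  ])]
```

```bash
python3 -m creep '[[[-0.002,0,0.015],0],[[-0.002,0,0.03],0],[[-0.002,0,0.039],0],[[-0.002,0,0.039],0]]'
python3 - <<'E'
from h import *
import cv2
p=ringpt([.511,.040],128,.079); to(p+[.136],128)
for n in ("side","scene"):
    a=optics.snapshot(n); b=a[170:310,270:410] if n=="side" else a[150:290,260:400]
    cv2.imwrite(f"pics/{n}3.png",cv2.resize(b,(600,600),interpolation=cv2.INTER_CUBIC)[:,:,::-1])
E
```

```text
time_s: 2.38
eef_pos: [0.4635, 0.1023, 0.1369]
tool_rot: [-1.373, -2.825, 0.002]
force: [-1.3, -0.4, 0.1]
opening: 0.328
t 2.38 eef [0.4635 0.1023 0.1369] yaw 128.16 tilt [-0.0012 -0.0005] F [-1.3 -0.4  0.1] op 0.328
shift [ 0.0006 -0.0009  0.0009] turn 0.0027
```

View pics/scene3.png

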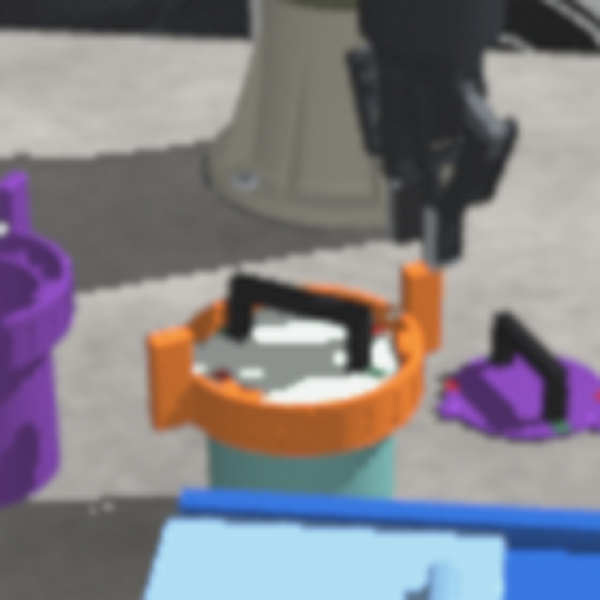

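View pics/side3.png

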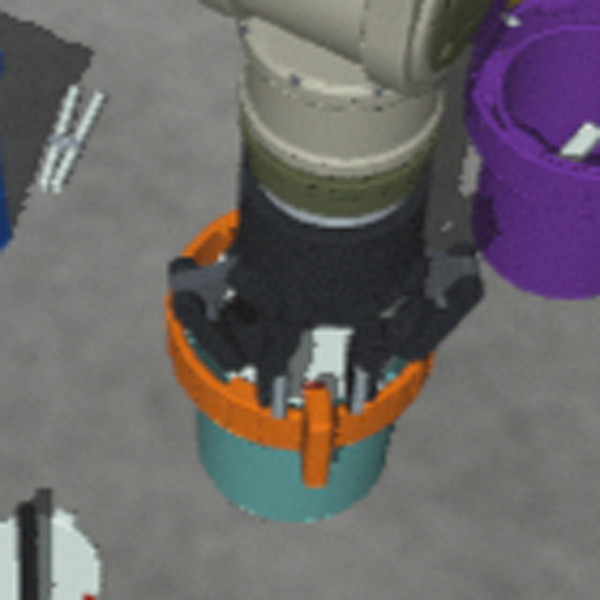

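Run:
```python
from h import *
k=140/600
def tri(a,b):
    o1,d1=ray("scene",260+a[0]*k,150+a[1]*k); o2,d2=ray("side",270+b[0]*k,170+b[1]*k)
    s=np.linalg.lstsq(np.c_[d1,-d2],o2-o1,rcond=None)[0]; p,q=o1+s[0]*d1,o2+s[1]*d2
    return np.round((p+q)/2,4),round(np.linalg.norm(p-q),4)
print('mid tips',tri((422,250),(320,410)))
print('L',tri((440,263),(275,412)),tri((440,263),(362,410)))
print('R',tri((405,240),(362,410)),tri((405,240),(275,412)))
print('eartop',tri((422,265),(317,405)))
```

```text
mid tips (array([0.4585, 0.1025, 0.1608]), np.float64(0.0029))
L (array([0.4747, 0.1146, 0.1615]), np.float64(0.0045)) (array([0.4453, 0.101 , 0.153 ]), np.float64(0.0215))
R (array([0.4432, 0.0911, 0.1588]), np.float64(0.0018)) (array([0.4729, 0.1051, 0.1677]), np.float64(0.0271))
eartop (array([0.4628, 0.1008, 0.1552]), np.float64(0.0023))
```

```bash
python3 -m creep '[[[0.001,-0.001,0.004],0],[[0.001,-0.001,0.008],0],[[0.001,-0.001,0.010],0]]';python3 -m creep '[[[0,0,0.004],0],[[0,0,0.008],0],[[0,0,0.01],0]]'
python3 - <<'E'
from h import *
import cv2
p=ringpt([.511,.040],128,.079); to(p+[.116],128)
for n in ("side","scene"):
    a=optics.snapshot(n); b=a[170:310,270:410] if n=="side" else a[150:290,260:400]
    cv2.imwrite(f"pics/{n}4.png",cv2.resize(b,(600,600),interpolation=cv2.INTER_CUBIC)[:,:,::-1])
E
```

```text
time_s: 2.73
eef_pos: [0.4632, 0.1024, 0.1284]
tool_rot: [1.373, 2.824, 0.0]
force: [-1.4, 0.3, -0.2]
opening: 0.329
time_s: 2.98
eef_pos: [0.4629, 0.1024, 0.1177]
tool_rot: [1.373, 2.825, -0.0]
force: [0.0, -0.3, 0.3]
opening: 0.325
t 2.98 eef [0.4629 0.1024 0.1177] yaw 128.14 tilt [ 0.0007 -0.0004] F [ 0.  -0.3  0.3] op 0.325
shift [ 0.0003 -0.0005  0.0017] turn 0.0025
```

View pics/scene4.png

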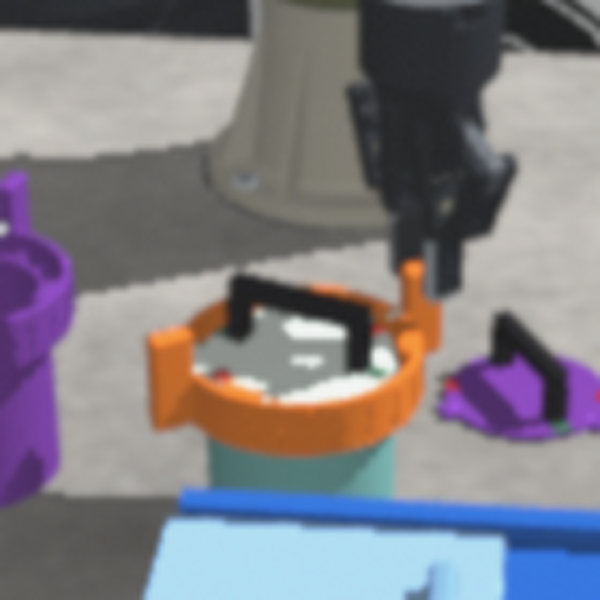

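View pics/side4.png

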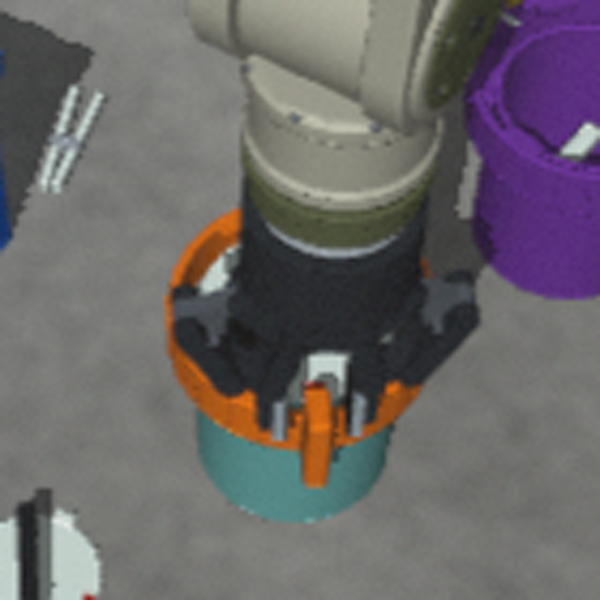

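```bash
python3 -m creep '[[[-0.0003,0.0069,0],0.087],[[-0.0012,0.0137,0],0.175],[[-0.0027,0.0204,0],0.262],[[-0.0048,0.027,0],0.349],[[-0.0074,0.0334,0],0.436],[[-0.0106,0.0395,0],0.524],[[-0.0106,0.0395,0],0.524]]'
python3 - <<'E'
from h import *
import cv2
to(ringpt([.511,.040],98,.079)+[.1177],98)
for n in ("side","scene"):
    a=optics.snapshot(n); b=a[170:310,270:410] if n=="side" else a[150:290,260:400]
    cv2.imwrite(f"pics/{n}5.png",cv2.resize(b,(600,600),interpolation=cv2.INTER_CUBIC)[:,:,::-1])
E
```

```text
time_s: 3.67
eef_pos: [0.5014, 0.1185, 0.1177]
tool_rot: [2.061, 2.37, 0.001]
force: [0.7, -0.2, 0.2]
opening: 0.325
t 3.67 eef [0.5014 0.1185 0.1177] yaw 97.99 tilt [ 0.0009 -0.0004] F [ 0.7 -0.2  0.2] op 0.325
shift [-0.0001 -0.0015  0.    ] turn -0.0001
```

View pics/scene5.png

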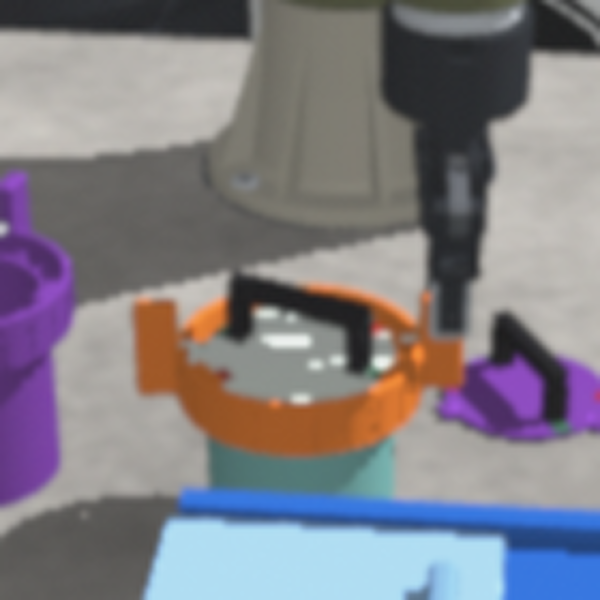

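View pics/side5.png

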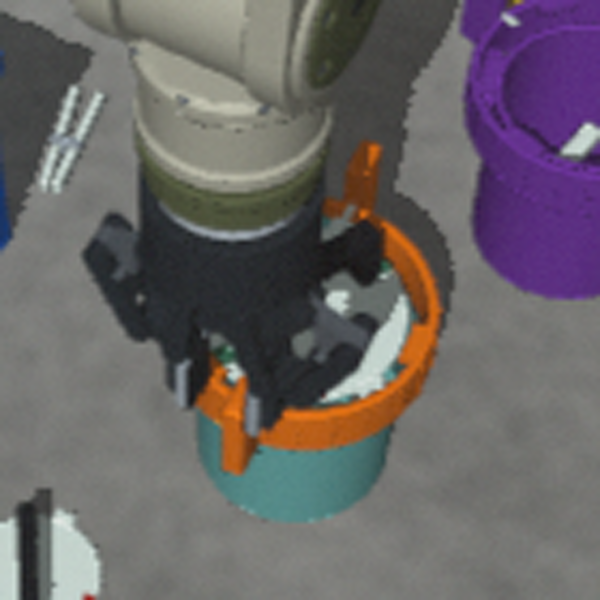

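Both views show the ring following and the lid and handle staying put. Continuing to the stop.

```bash
python3 -m creep '[[[-0.0003,0.0069,0],0.087],[[-0.0012,0.0137,0],0.175],[[-0.0027,0.0204,0],0.262],[[-0.0048,0.027,0],0.349],[[-0.0074,0.0334,0],0.436],[[-0.0106,0.0395,0],0.524],[[-0.0131,0.0436,0],0.585],[[-0.0131,0.0436,0],0.585],[[-0.0131,0.0436,0],0.585]]'
python3 - <<'E'
from h import *
import cv2
to(ringpt([.511,.040],62,.079)+[.1177],62)
for n in ("side","scene"):
    a=optics.snapshot(n); b=a[170:310,270:410] if n=="side" else a[150:290,260:400]
    cv2.imwrite(f"pics/{n}6.png",cv2.resize(b,(600,600),interpolation=cv2.INTER_CUBIC)[:,:,::-1])
E
```

```text
time_s: 4.52
eef_pos: [0.5451, 0.1116, 0.1177]
tool_rot: [2.651, 1.686, -0.001]
force: [-0.7, -0.5, -0.2]
opening: 0.323
t 4.52 eef [0.5451 0.1116 0.1177] yaw 64.91 tilt [-0.0002 -0.0003] F [-0.7 -0.5 -0.2] op 0.323
shift [-0.0004  0.0035 -0.    ] turn 0.0508
```

View pics/scene6.png

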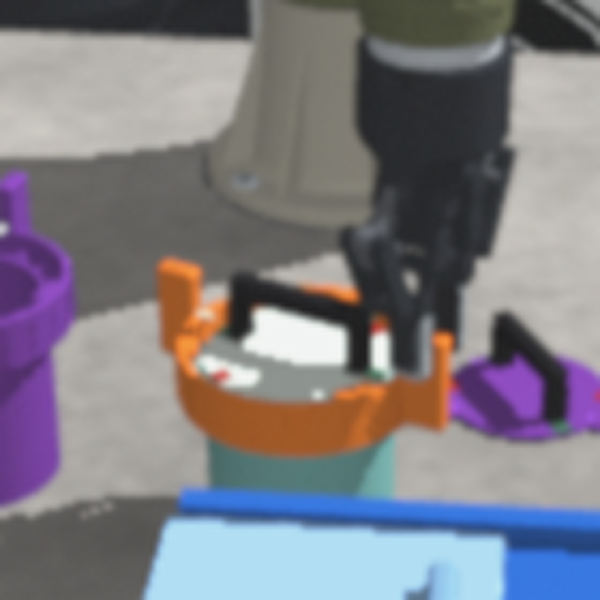

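View pics/side6.png

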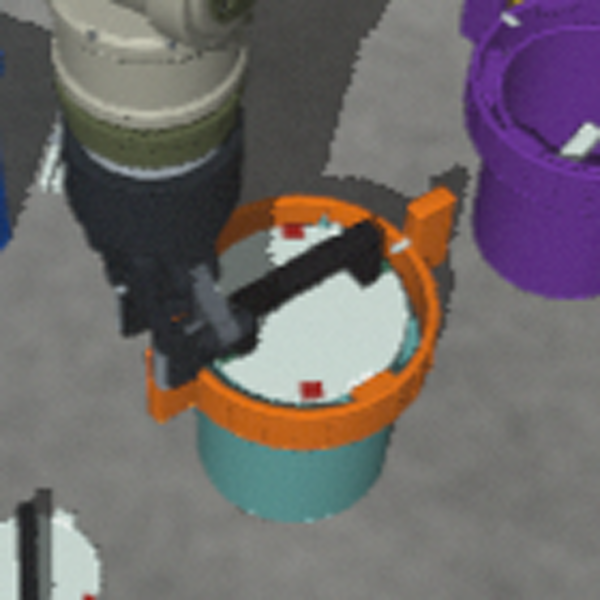

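```bash
python3 -m creep '[[[0,0.0015,0],0.02],[[0,0.003,0],0.04],[[-0.0002,0.0045,0],0.06],[[-0.0002,0.0045,0],0.06]]'; python3 -m creep '[[[0,0.0015,0],0.02],[[0,0.003,0],0.04],[[0,0.003,0],0.04]]';python3 -m creep '[[[0,0.0015,0],0.02],[[0,0.003,0],0.04],[[0,0.003,0],0.04]]'
python3 - <<'E'
from h import *
import cv2
to(ringpt([.511,.040],57,.079)+[.1177],57)
for n in ("side","scene"):
    a=optics.snapshot(n); b=a[170:310,270:410] if n=="side" else a[150:290,260:400]
    cv2.imwrite(f"pics/{n}7.png",cv2.resize(b,(600,600),interpolation=cv2.INTER_CUBIC)[:,:,::-1])
E
```

```text
time_s: 4.95
eef_pos: [0.549, 0.1099, 0.1178]
tool_rot: [-2.701, -1.603, -0.0]
force: [-0.8, 1.4, 0.8]
opening: 0.327
time_s: 5.2
eef_pos: [0.552, 0.1084, 0.1178]
tool_rot: [-2.734, -1.547, -0.001]
force: [-0.5, 1.6, 0.4]
opening: 0.327
time_s: 5.45
eef_pos: [0.555, 0.1068, 0.1178]
tool_rot: [-2.766, -1.49, -0.001]
force: [0.2, 1.8, -0.5]
opening: 0.329
t 5.45 eef [0.555  0.1068 0.1178] yaw 56.64 tilt [0.0007 0.0004] F [ 0.2  1.8 -0.5] op 0.329
shift [-0.001  -0.0005  0.0001] turn -0.0062
```

View pics/side7.png

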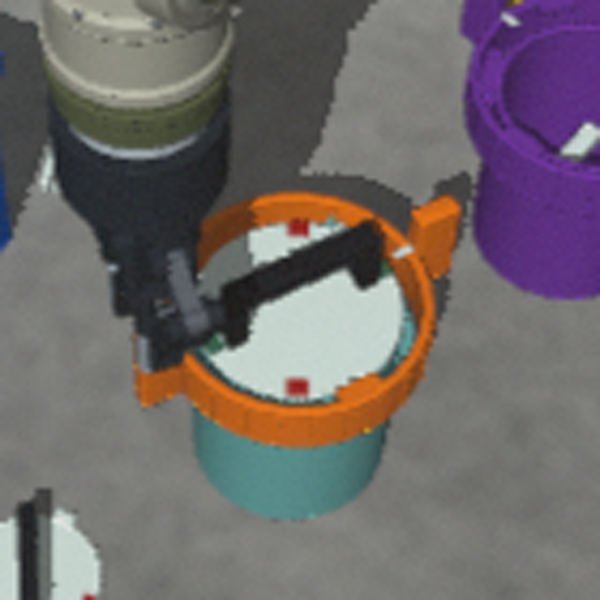

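The red marks have now moved along with the ring, so it is on its stop. I'll back off and look.

```bash
python3 -m creep '[[[0,-0.004,0],-0.03],[[0,-0.006,0],-0.05],[[0,-0.006,0],-0.05],[[0,-0.006,-0.03],-0.05],[[0,-0.006,-0.07],-0.05],[[0.02,-0.006,-0.11],-0.05],[[0.04,-0.006,-0.15],-0.05],[[0.05,-0.006,-0.15],-0.05],[[0.05,-0.006,-0.15],-0.05]]'
python3 - <<'E'
from h import *
import cv2,pickle
to([.55,.15,.26])
m=optics.camera_model("wrist"); pickle.dump(m,open("m8.pkl","wb"))
for n in ("wrist","side","scene"):
    a=optics.snapshot(n); cv2.imwrite(f"pics/{n}8.png",a[:,:,::-1])
    b={"side":a[170:310,270:410],"scene":a[180:290,275:385],"wrist":a[220:420,220:420]}[n]
    cv2.imwrite(f"pics/{n}8c.png",cv2.resize(b,(600,600),interpolation=cv2.INTER_CUBIC)[:,:,::-1])
E
```

```text
time_s: 6.3
eef_pos: [0.5803, 0.1535, 0.2714]
tool_rot: [2.723, 1.561, 0.012]
force: [-1.0, -0.2, 0.1]
opening: 0.324
t 6.3 eef [0.5803 0.1535 0.2714] yaw 59.65 tilt [0.0085 0.0012] F [-1.  -0.2  0.1] op 0.324
shift [-0.0184 -0.0245  0.0112] turn 0
```

View pics/wrist8.png

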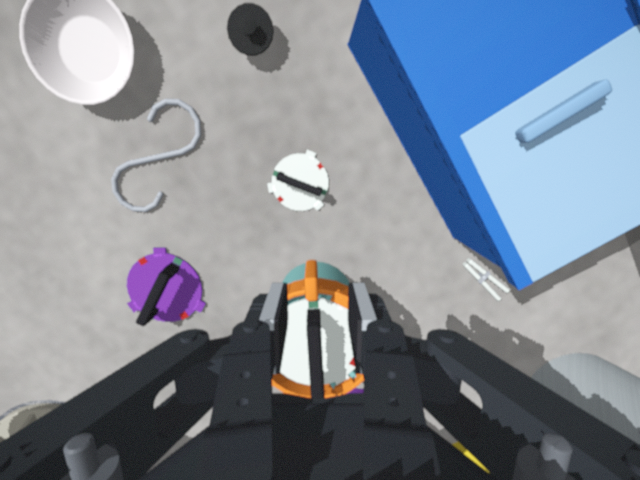

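View pics/side8c.png

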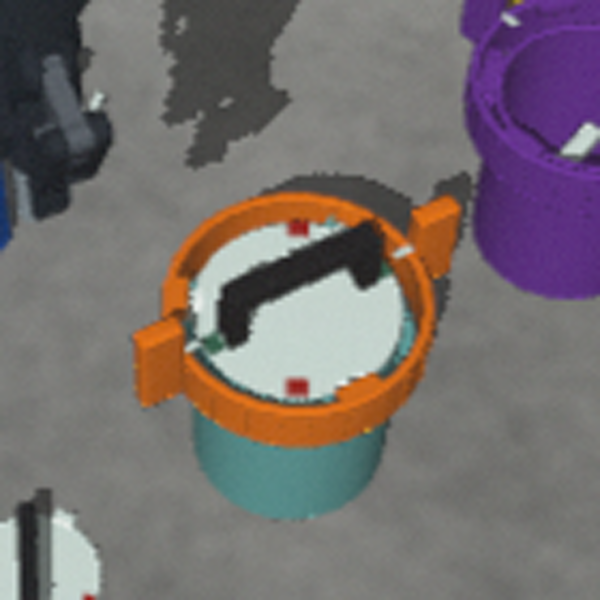

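View pics/scene8c.png

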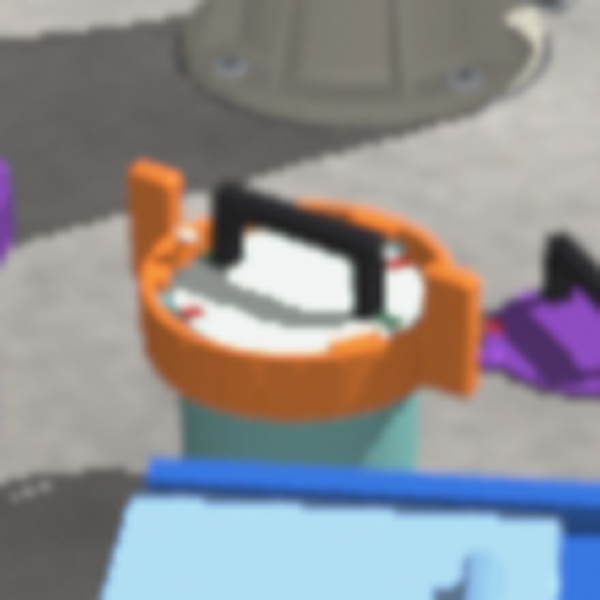

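Run:
```python
from h import *
def s(x,y,z):k=140/600;return ray("side",270+(x+.5)*k-.5,170+(y+.5)*k-.5,z)
def c(x,y,z):k=110/600;return ray("scene",275+(x+.5)*k-.5,180+(y+.5)*k-.5,z)
def rep(t,A,B):d=A-B;print(t,np.round((A+B)[:2]/2,4),'len',round(np.linalg.norm(d),4),'ang',round(np.degrees(np.arctan2(d[1],d[0])),1))
rep('bar side',s(232,290,.163),s(372,230,.163)); rep('bar scene',c(376,243,.163),c(230,187,.163))
rep('ear side',s(160,335,.158),s(435,208,.158)); rep('ear scene',c(450,272,.158),c(155,170,.158))
rep('ear inner edges scene',c(427,268,.158),c(181,172,.158))
rep('red side',s(298,386,.1245),s(298,228,.1245))
```

```text
bar side [0.5113 0.0383] len 0.077 ang 62.0
bar scene [0.5208 0.0427] len 0.0784 ang 59.0
ear side [0.5106 0.0409] len 0.1541 ang 63.7
ear scene [0.516 0.04 ] len 0.1532 ang 61.9
ear inner edges scene [0.5152 0.041 ] len 0.1337 ang 58.6
red side [0.512  0.0386] len 0.0949 ang 122.8
```

Run:
```python
from h import *
import pickle,cv2
m=pickle.load(open("m8.pkl","rb"))
a=cv2.imread("pics/wrist8.png"); hsv=cv2.cvtColor(a,cv2.COLOR_BGR2HSV)
for v in (312,325,340,355,370,385,395):
    r=np.where(a[v,285:345].max(1)<70)[0]; print(v,285+r.min() if len(r) else None,285+r.max() if len(r) else None)
org=((hsv[...,0]<18)&(hsv[...,1]>150)&(hsv[...,2]>120))
for v in (263,270,277): r=np.where(org[v,295:335])[0]; print('ear',v,295+r.min(),295+r.max()) if len(r) else 0
```

```text
312 285 319
325 285 319
340 309 319
355 310 320
370 311 321
385 311 322
395 285 322
ear 263 307 315
ear 270 306 315
ear 277 306 316
```

View pics/wrist8c.png

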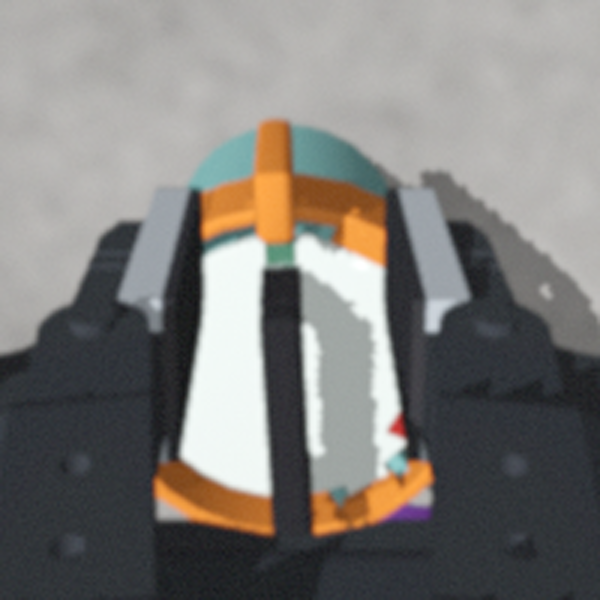

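Run:
```python
from h import *
import pickle
m=pickle.load(open("m8.pkl","rb"))
P=[ray("w",u,v,.163,m) for u,v in ((314,340),(316.7,388))]; e=ray("w",311,285,.158,m)
d=P[0]-P[1]; print(np.round(P,4),'bar ang',np.degrees(np.arctan2(d[1],d[0])),'ear',np.round(e,4))
n=np.array([-d[1],d[0]])/np.linalg.norm(d[:2]); print('offset of ear from bar line mm',n@(e-P[1])[:2]*1e3, 'of centre', n@(np.array([.513,.040])-P[1][:2])*1e3)
to([.513,.040,.20],62)
```

```text
[[0.5241 0.0647 0.163 ]
 [0.4994 0.0174 0.163 ]] bar ang 62.31460252905333 ear [0.549  0.1123 0.158 ]
offset of ear from bar line mm 0.08453197477346418 of centre -1.6092731162076508
t 6.45 eef [0.5767 0.1514 0.2667] yaw 59.57 tilt [-0.0011 -0.0006] F [-0.2  0.5 -1. ] op 0.329
shift [-0.1283  0.0016  0.0668] turn -0.0423
```

Bar angle is 62.3° and the ear lies on the bar's line within 0.1 mm, so the ring is locked. I'll move above the handle and check the fingertip height with the fingers at bar width.

```bash
python3 -m creep '[[[-0.04,0,0],-0.045],[[-0.08,0.001,0.01],-0.045],[[-0.11,0.002,0.03],-0.045],[[-0.128,0.002,0.045],-0.045],[[-0.128,0.002,0.05],-0.045],[[-0.128,0.002,0.05],-0.045],[[-0.128,0.002,0.05],-0.045]]' 0.65
python3 - <<'E'
from h import *
import cv2
to([.512,.0405,.137],62.2)
p=status.get_obs()["eef_pos"]
for n,(x,y) in (("side",(270,150)),("scene",(260,130))):
    a=optics.snapshot(n); b=a[y:y+150,x:x+150].copy()
    print(n,(proj(n,p)-[x,y])*4)
    cv2.imwrite(f"pics/{n}9.png",cv2.resize(b,(600,600),interpolation=cv2.INTER_CUBIC)[:,:,::-1])
E
```

```text
time_s: 7.03
eef_pos: [0.5131, 0.04, 0.2164]
tool_rot: [-2.691, -1.62, 0.003]
force: [0.1, 0.1, 0.3]
opening: 0.18
t 7.03 eef [0.5131 0.04   0.2164] yaw 62.11 tilt [-0.0023 -0.0003] F [0.1 0.1 0.3] op 0.18
shift [ 0.0001 -0.0011  0.0794] turn -0.0016
side [280.95427648 257.84256438]
scene [275.55695696 264.01641506]
```

View pics/scene9.png

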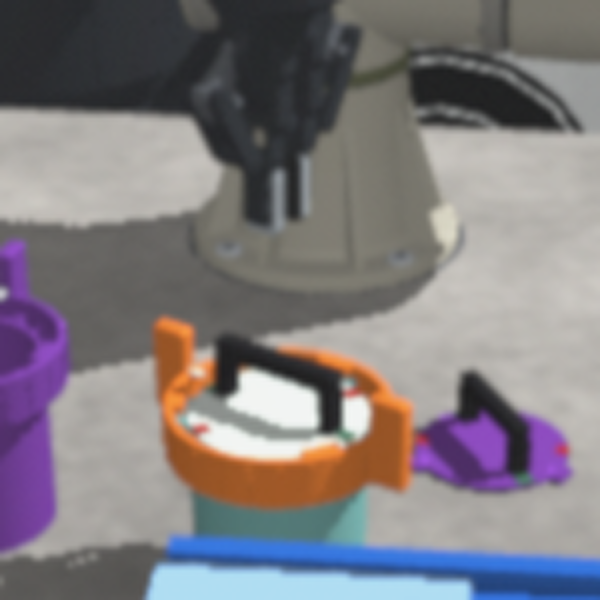

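View pics/side9.png

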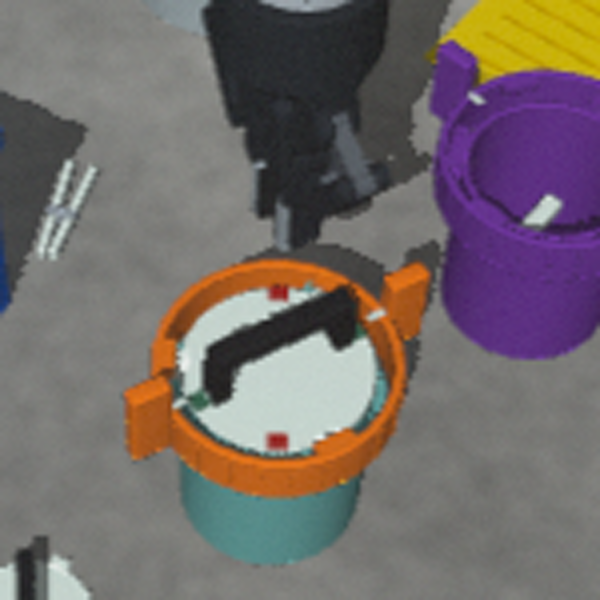

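Run:
```python
from h import *
def tri(a,b):
    o1,d1=ray("scene",260+a[0]/4,130+a[1]/4); o2,d2=ray("side",270+b[0]/4,150+b[1]/4)
    s=np.linalg.lstsq(np.c_[d1,-d2],o2-o1,rcond=None)[0]; p,q=o1+s[0]*d1,o2+s[1]*d2
    return np.round((p+q)/2,4),round(np.linalg.norm(p-q),4)
print('near finger tip',tri((265,228),(283,248)))
print('far finger tip',tri((297,218),(308,240)))
print('bar B corner check (.4923,.0034,.163)',tri((232,338),(348,292)),tri((330,380),(215,352)))
```

```text
near finger tip (array([0.5097, 0.0386, 0.233 ]), np.float64(0.0116))
far finger tip (array([0.4985, 0.046 , 0.241 ]), np.float64(0.0098))
bar B corner check (.4923,.0034,.163) (array([0.4933, 0.0068, 0.1603]), np.float64(0.0093)) (array([0.5311, 0.0714, 0.1559]), np.float64(0.0031))
```

Both views put the fingertips about 20 mm above the reported TCP, so I'll descend in stages by sight and force.

```bash
python3 -m creep '[[[0,-0.001,0],0],[[0,-0.001,0],0],[[0,-0.001,0.02],0],[[0,-0.001,0.04],0],[[0,-0.001,0.06],0],[[0,-0.001,0.078],0],[[0,-0.001,0.079],0],[[0,-0.001,0.079],0]]' 0.3
python3 - <<'E'
from h import *
import cv2
to([.512,.0405,.118],62.2)
for n,(x,y) in (("side",(270,150)),("scene",(260,130))):
    a=optics.snapshot(n); b=a[y:y+150,x:x+150].copy()
    cv2.imwrite(f"pics/{n}10.png",cv2.resize(b,(600,600),interpolation=cv2.INTER_CUBIC)[:,:,::-1])
cv2.imwrite("pics/w10.png",optics.snapshot("wrist")[:,:,::-1])
E
```

```text
time_s: 7.8
eef_pos: [0.5127, 0.0414, 0.1378]
tool_rot: [-2.689, -1.623, 0.003]
force: [-0.6, -0.5, 0.9]
opening: 0.349
t 7.8 eef [0.5127 0.0414 0.1378] yaw 62.24 tilt [-0.0022 -0.0004] F [-0.6 -0.5  0.9] op 0.349
shift [-0.0011 -0.0002  0.0198] turn 0.0007
```

View pics/scene10.png

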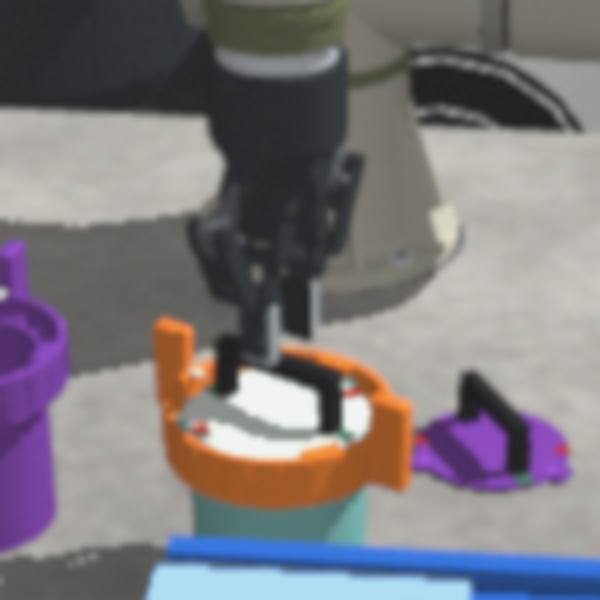

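View pics/w10.png

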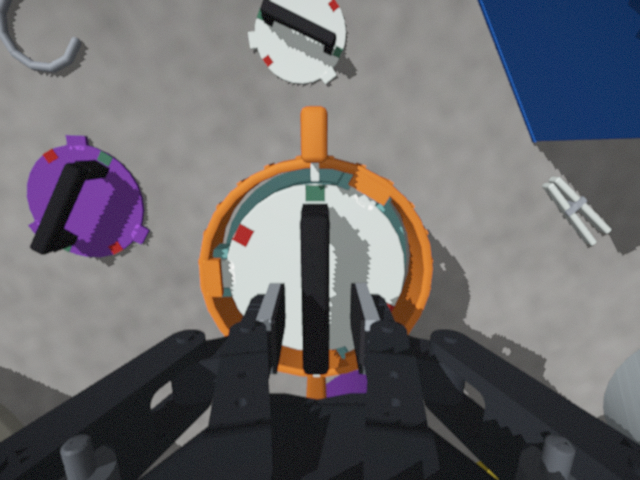

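The wrist view shows the bar upright at column 315, centred between the fingers (277/358), with ears, green mark and bar in one line. Lowering.

```bash
python3 -m creep '[[[-0.001,0,0.006],0],[[-0.001,0,0.012],0],[[-0.001,0,0.016],0],[[-0.001,0,0.016],0]]'; python3 -m creep '[[[0,0,0.004],0],[[0,0,0.006],0],[[0,0,0.006],0]]'
python3 - <<'E'
from h import *
import cv2
to([.512,.0405,.118],62.2)
for n,(x,y) in (("side",(270,150)),("scene",(260,130))):
    a=optics.snapshot(n); b=a[y:y+150,x:x+150].copy()
    cv2.imwrite(f"pics/{n}11.png",cv2.resize(b,(600,600),interpolation=cv2.INTER_CUBIC)[:,:,::-1])
E
```

```text
time_s: 8.28
eef_pos: [0.5133, 0.0402, 0.1228]
tool_rot: [2.689, 1.623, 0.0]
force: [0.7, -0.4, 0.3]
opening: 0.353
time_s: 8.53
eef_pos: [0.5129, 0.0402, 0.1161]
tool_rot: [2.69, 1.623, -0.001]
force: [0.3, -0.5, 0.5]
opening: 0.348
t 8.53 eef [0.5129 0.0402 0.1161] yaw 62.21 tilt [-0.0005 -0.0005] F [ 0.3 -0.5  0.5] op 0.348
shift [-0.0001 -0.0009 -0.0019] turn 0.0001
```

View pics/scene11.png

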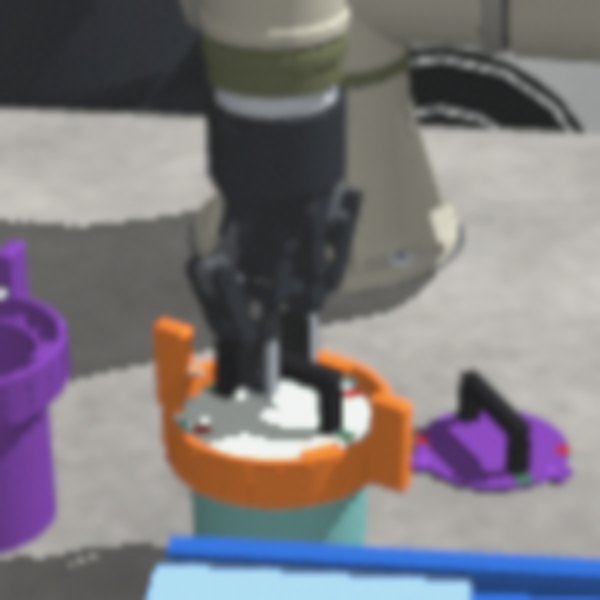

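View pics/side11.png

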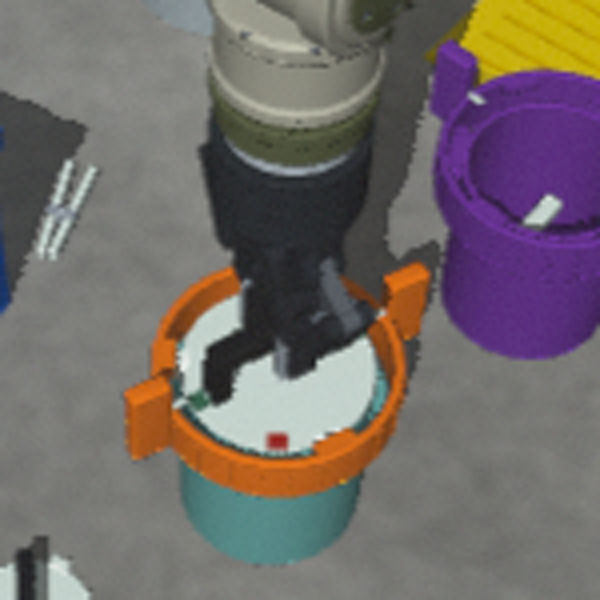

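```bash
python3 -m creep '[[[0,-0.001,0],0],[[0,-0.001,0],0],[[0,-0.001,0],0],[[0,-0.001,0],0],[[0,-0.001,0],0],[[0,-0.001,0],0],[[0,-0.001,0],0],[[0,-0.001,0],0]]' 1 80
python3 - <<'E'
from h import *
import cv2
to([.512,.0405,.118],62.2); print(status.get_obs()["wrist_torque"])
for n,(x,y) in (("side",(270,150)),("scene",(260,130))):
    a=optics.snapshot(n); b=a[y:y+150,x:x+150].copy()
    cv2.imwrite(f"pics/{n}12.png",cv2.resize(b,(600,600),interpolation=cv2.INTER_CUBIC)[:,:,::-1])
E
```

```text
time_s: 9.3
eef_pos: [0.5126, 0.0406, 0.117]
tool_rot: [2.689, 1.622, 0.001]
force: [0.0, -0.1, 5.8]
opening: 0.139
t 9.3 eef [0.5126 0.0406 0.117 ] yaw 62.21 tilt [ 0.001  -0.0006] F [ 0.  -0.1  5.8] op 0.139
shift [-0.0004 -0.0005 -0.001 ] turn 0.0001
[-0.02232385  0.11590547 -0.00524753]
```

View pics/scene12.png

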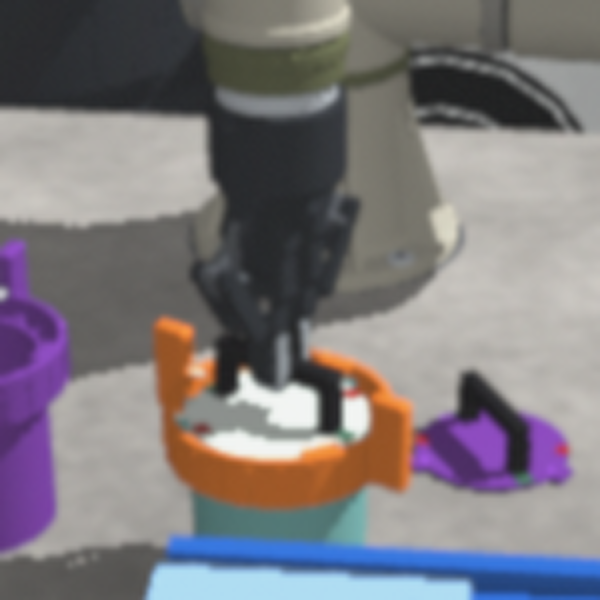

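View pics/side12.png

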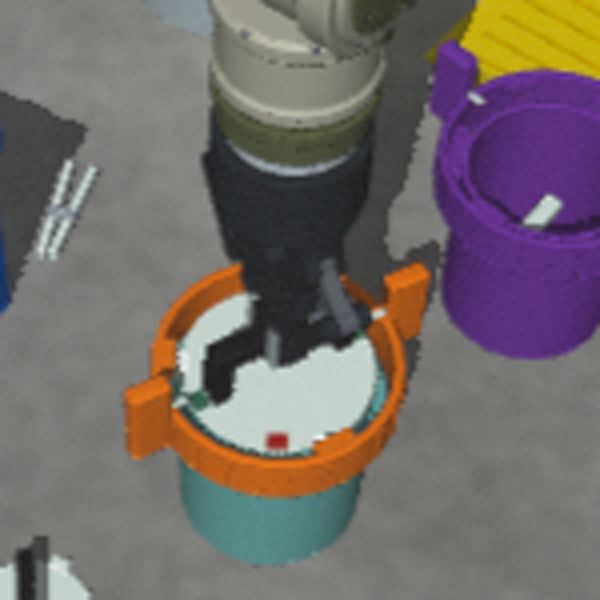

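```bash
python3 -m creep '[[[0,0,-0.001],0],[[0,0,-0.003],0],[[0,0,-0.006],0],[[0,0,-0.01],0],[[0,0,-0.015],0],[[0,0,-0.02],0],[[0,0,-0.02],0],[[0,0,-0.02],0],[[0,0,-0.02],0]]'
python3 - <<'E'
from h import *
import cv2
to([.512,.0405,.217],62.2); print(status.get_obs()["wrist_torque"])
for n,(x,y) in (("side",(270,150)),("scene",(260,130))):
    a=optics.snapshot(n); b=a[y:y+150,x:x+150].copy()
    cv2.imwrite(f"pics/{n}13.png",cv2.resize(b,(600,600),interpolation=cv2.INTER_CUBIC)[:,:,::-1])
E
```

```text
time_s: 10.15
eef_pos: [0.5125, 0.0406, 0.137]
tool_rot: [2.689, 1.622, 0.001]
force: [-1.0, -0.3, -7.8]
opening: 0.137
t 10.15 eef [0.5125 0.0406 0.137 ] yaw 62.21 tilt [ 0.0009 -0.0006] F [-1.  -0.3 -7.8] op 0.137
shift [-0.0004 -0.0003 -0.08  ] turn 0.0001
[-0.00715199  0.04497113  0.03734063]
```

View pics/scene13.png

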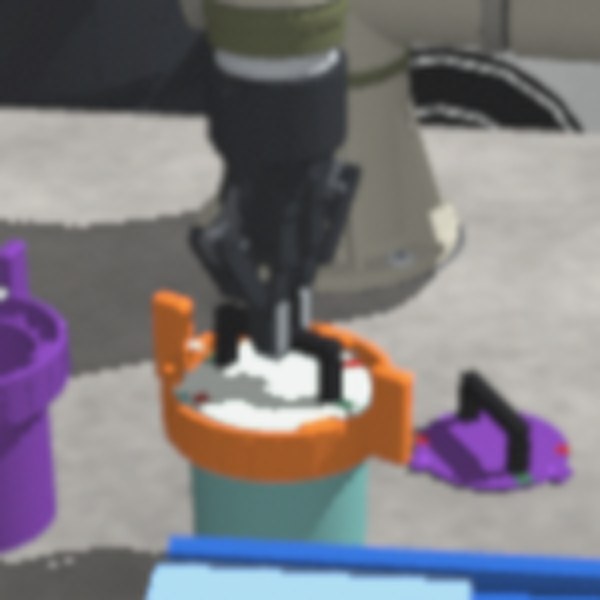

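View pics/side13.png

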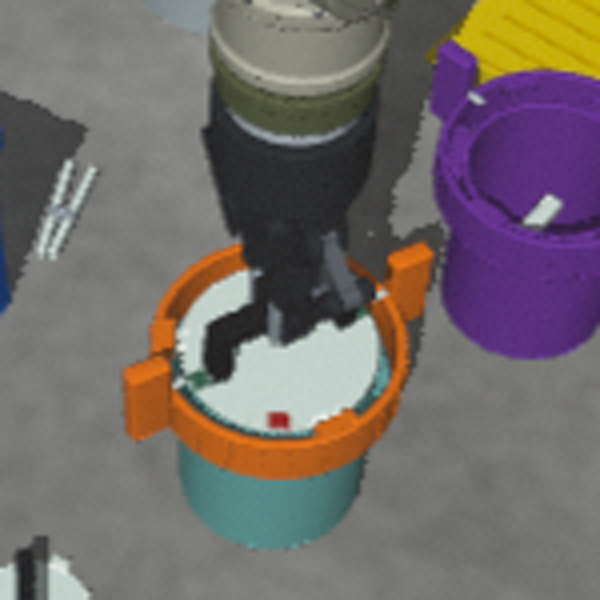

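The whole tub is up about 2 cm with 7.8 N on the wrist and no slip. Lifting the rest smoothly.

```bash
python3 -m creep '[[[0,0,-0.005],0],[[0,0,-0.012],0],[[0,0,-0.021],0],[[0,0,-0.031],0],[[0,0,-0.041],0],[[0,0,-0.051],0],[[0,0,-0.061],0],[[0,0,-0.07],0],[[0,0,-0.077],0],[[0,0,-0.082],0],[[0,0,-0.082],0],[[0,0,-0.082],0]]'; python3 -m creep '[[[0,0,0],0],[[0,0,0],0],[[0,0,0],0],[[0,0,0],0],[[0,0,0],0],[[0,0,0],0],[[0,0,0],0],[[0,0,0],0],[[0,0,0],0],[[0,0,0],0],[[0,0,0],0],[[0,0,0],0]]'
python3 - <<'E'
from h import *
import cv2
to([.512,.0405,.219],62.2); print(status.get_obs()["wrist_torque"])
for n in ("side","scene"):
    cv2.imwrite(f"pics/{n}14.png",optics.snapshot(n)[:,:,::-1])
E
```

```text
time_s: 11.25
eef_pos: [0.5124, 0.0407, 0.2189]
tool_rot: [2.689, 1.622, 0.0]
force: [0.3, -0.2, -8.2]
opening: 0.141
time_s: 12.25
eef_pos: [0.5124, 0.0407, 0.2189]
tool_rot: [2.689, 1.622, 0.001]
force: [0.0, -0.3, -8.2]
opening: 0.137
t 12.25 eef [0.5124 0.0407 0.2189] yaw 62.21 tilt [ 0.0007 -0.0006] F [ 0.  -0.3 -8.2] op 0.137
shift [-0.0004 -0.0003 -0.0001] turn 0.0001
[ 0.0359922  -0.02327458  0.02263071]
```

View pics/scene14.png

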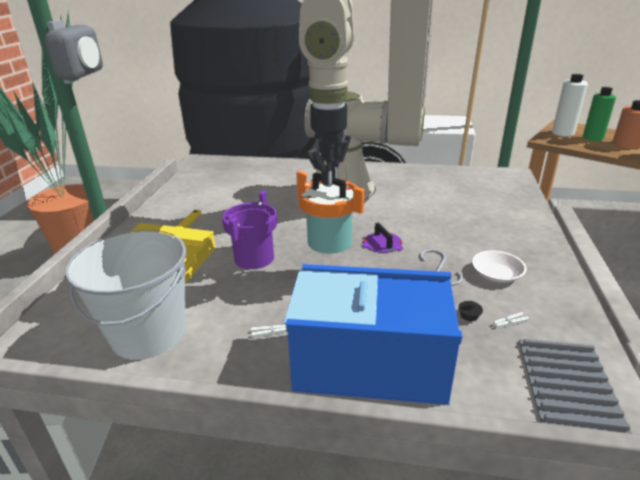

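View pics/side14.png

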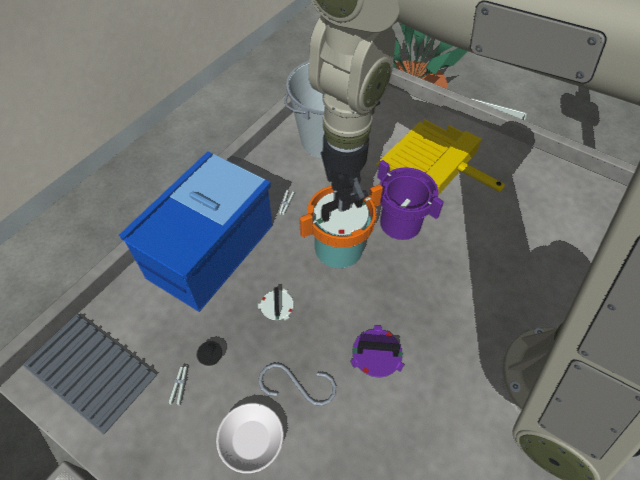

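Both views show the tub hanging upright and clear of the shelf at (330,220) in scene and (340,235) in side, with everything else where it was. I'll hold for a few seconds and check height and steadiness.

```bash
for i in 1 2 3; do python3 -m creep '[[[0,0,0],0],[[0,0,0],0],[[0,0,0],0],[[0,0,0],0],[[0,0,0],0],[[0,0,0],0],[[0,0,0],0],[[0,0,0],0],[[0,0,0],0],[[0,0,0],0],[[0,0,0],0],[[0,0,0],0]]' | head -2; done
python3 - <<'E'
from h import *
import cv2
to([.512,.0405,.219],62.2)
for n in ("side","scene"):
    a=optics.snapshot(n)[:,:,::-1]; b=cv2.imread(f"pics/{n}14.png"); z=cv2.imread(f"pics/{n}0.png"); hsv=cv2.cvtColor(np.ascontiguousarray(a),cv2.COLOR_BGR2HSV)
    print(n,'moved px since 3 s ago',int((np.abs(a.astype(int)-b).max(2)>60).sum()))
    t=((abs(hsv[...,0].astype(int)-88)<8)&(hsv[...,1]>70)&(hsv[...,2]>50)).astype(np.uint8); k,l,st,c=cv2.connectedComponentsWithStats(t); i=1+st[1:,4].argmax(); print('teal box',st[i])
    x,y,w,h=st[i][:4]; m=l==i
    for f in (.15,.5,.85):
        col=int(x+f*w); print(col,np.where(m[:,col])[0].max(),end='; ')
    for zz in (.09,.10,.11): print(zz,np.round([proj(n,[.512+.045*np.cos(q),.0405+.045*np.sin(q),zz])[1] for q in np.linspace(0,6.28,60)],1).max(),end=' ')
    print()
    bb=a[130:290,250:410]; cv2.imwrite(f"pics/{n}15.png",cv2.resize(bb,(600,600),interpolation=cv2.INTER_CUBIC))
E
```

```text
time_s: 13.35
eef_pos: [0.5124, 0.0407, 0.2189]
time_s: 14.35
eef_pos: [0.5124, 0.0407, 0.2189]
time_s: 15.35
eef_pos: [0.5124, 0.0407, 0.2189]
t 15.35 eef [0.5124 0.0407 0.2189] yaw 62.21 tilt [ 0.0007 -0.0006] F [-0.2  0.5 -8.3] op 0.144
shift [-0.0004 -0.0003 -0.0001] turn 0.0002
side moved px since 3 s ago 0
teal box [315 239  49  29 860]
322 261; 339 267; 356 261; 0.09 268.0 0.1 265.5 0.11 263.0 
scene moved px since 3 s ago 0
teal box [ 308  215   44   37 1343]
314 248; 330 251; 345 248; 0.09 254.7 0.1 251.0 0.11 247.2
```

View pics/scene15.png

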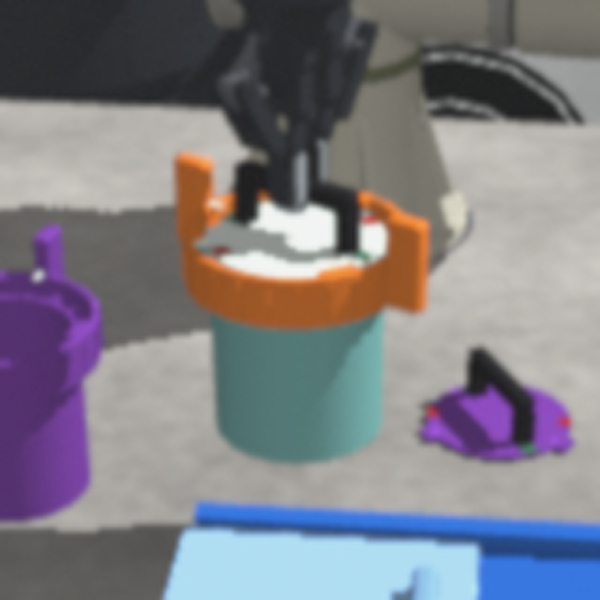

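View pics/side15.png

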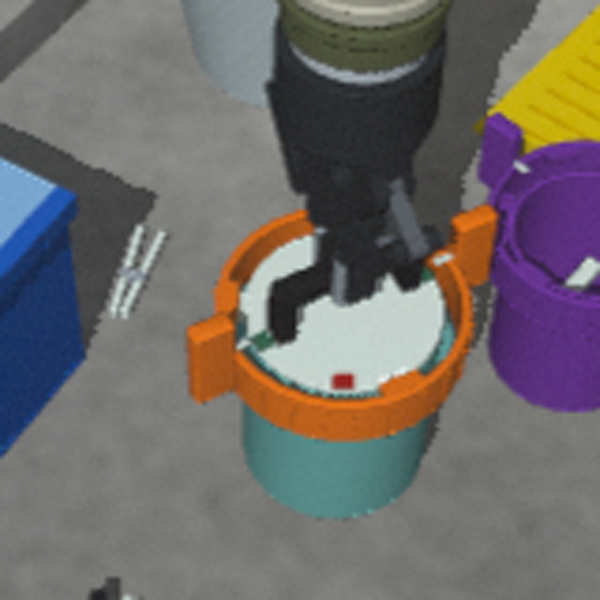

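Underside is about 10 cm up and level (the bottom edge is symmetric in both views), steady, with the ears in line with the handle. Handing in.

```bash
python3 -c "
from plant import workorder
print(workorder.sign_off())"
```

```text
the job is handed in; nothing more can be done
None
```

The orange ring is locked and the tub is hanging from its lid handle about 10 cm above the shelf. I handed the job in at about 15.5 s, with the gripper still holding it.

- **Ring:** I pushed one ear clockwise until the tub began to turn along with it, which means the ring was on its end stop. That turned the tub about 7 degrees on the shelf. Afterwards the ear measured 0.1 mm off the handle's line.
- **Lift:** The tub hangs from the lid with 8.2 N on the wrist, so the ring is carrying it. The tool rose 102 mm. The cameras put the underside at about 9 to 10 cm, and its bottom edge looks level in both views.
- **Hold:** I held it for about 4 s. The tool did not move, and pictures taken about 3 s apart showed no change.
- **Other things on the shelf:** By eye they look unmoved in the last pictures; I did not measure them.

**One disagreement:** the cameras showed the fingertips about 20 mm higher than the reported tool position. I set the finger depth by camera and force instead. While gripping there was a brief 5.8 N of downward push on the tub, well under the limit.

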